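# Hang the brush pot on the studio desk rail

## Task

Hang the blue brush pot on the desk rail: thread the white slider on its back into the rail's flared open end and slide it along to the closed end until the red spring catch has snapped down between its two shoes, then let go. The rail falls a little towards its closed end, so follow it by feel: slide gently, never force or jam it, and leave everything else on the desk where it is.

Things in the scene. Friction and masses are not known exactly. Their poses are not given: they have to be found in the camera images.
- pot_mid (a point): centre of the blue open-topped square brush pot, half-way up: 44 mm deep (its x) and wide (y), 80 mm tall (z, upright), aluminium, 0.14 to 0.24 kg; it stands on the desk, this point 40 mm up. Stiff walls 2.5 mm thick. Pinch it from above by its two side faces (44 mm apart, across y), in the top 40 mm. Its white slider is on its back, the +x side
- pot_slider (a point): middle of the pot's white plastic slider, 35 mm behind (+x) and 2 mm above pot_mid; axes as the pot's. A neck 8 mm tall (z) and 32 mm long (y), 10 mm out from the pot's back, carries two shoes, each 6 mm thick (x = -3 to 3 mm from this point), 32 mm tall (z), 12 mm long (y = -20 to -8 and 8 to 20 mm), with a 16 mm gap between them
- stand: the rail's stand, fixed to the desk: dark base plate 115 x 270 x 8 mm, two posts behind the rail. Origin on the desk; x points to the rail's back, y along the rail from its open to its closed end, z up. The rail is an aluminium C-section 43 mm tall, 16 mm deep (x = 0 to 16 mm), 280 mm long (y = -150 to 130 mm); its slot faces -x
- rail_mouth (a point): centre of the rail's inside at its open end, if the rail were level: a point of the stand at x 8, y -150, z 125 mm; axes as the stand's. The inside is 8 mm deep (x) and 35 mm tall, the slot 11 mm tall, the lips 4 mm thick: a centred slider has 1 mm of play each way in x and 1.5 mm in z. A black flare reaches 12 mm further out (-y) and opens 5 mm up and down, 3 mm in x
- rail_home (a point): where pot_slider belongs at the end, if the rail were level: a point of the stand at x 8, y 100, z 125 mm; axes as the stand's. The end cap stops the leading shoe with the slider 2 mm past it. The rail is clamped by hand with a fall to its closed end, turned about the stand's x through y = 0, z = 125 mm by 0.015 to 0.06 rad (mouth 2 to 9 mm high, home 1.5 to 6 mm low); no reading shows it
- catch (a joint): lift (m) of the spring catch, 0 = down: a ball-nosed plunger with a red button, through the rail's top wall at rail_home, nose 4.5 mm into the rail. A shoe passing below lifts it 1.5 to 4.5 mm, which takes a push of about 3 to 10 N along the rail; rubbing is about 1 N. Past it, the nose drops into the gap between the shoes and holds the pot, within 2 mm along the rail
- jar: glass water jar, 68 mm wide, 85 mm tall, bystander; origin at the centre of its underside
- ink: black ink bottle, 60 mm wide, 130 mm tall, bystander; origin at the centre of its underside
- tube_red: paint tube with red cap, lying, 110 x 36 x 20 mm, bystander; origin on the desk below it
- tube_blue: paint tube with blue cap, lying, 110 x 36 x 20 mm, bystander; origin on the desk below it
- tube_yellow: paint tube with yellow cap, lying, 110 x 36 x 20 mm, bystander; origin on the desk below it
- tape: roll of tape lying flat, 90 mm wide, 25 mm tall, bystander; origin at the centre of its underside
- palette_knife: palette knife, lying, 210 mm long, 20 mm high, bystander; origin on the desk below it

How it is judged (in metres and radians):
On the way, in this order (a step that is already met when the one before it is completed fails the run):
1. the pot's slider has entered the rail at its open end (y of pot_mid in the frame of stand between -0.135 and -0.03 m and x of pot_mid in the frame of stand between -0.031 and -0.023 m and z of pot_mid in the frame of stand between 0.118 and 0.136 m), for 0.1 s.
2. the pot is at the closed end with the catch down between its shoes (y of pot_mid in the frame of stand between 0.095 and 0.105 m and value of joint catch below 0.0015 m), for 0.2 s.
At the end, for the whole second after the job is handed in: the pot hangs still on the rail at its closed end, its middle within 5 mm of the catch along the rail, upright within 0.2 rad (its own sag counts), the catch down (lift under 1.5 mm) between its shoes, and the robot has let go (all of step 2 and x of pot_mid in the frame of stand between -0.034 and -0.02 m and z of pot_mid in the frame of stand between 0.108 and 0.126 m and angle between pot_mid's own z axis and vertical below 0.2 rad and linear speed of pot below 0.02 m/s); the robot touches nothing.
It fails at once if while the robot holds or pushes it, the pot is forced against the rail, catch or stand with more than 18 N (contact force between pot and stand above 18 N and contact force between the fingers and pot above 2 N).
It fails at once if the robot itself pushes on the stand or rail with more than 10 N (contact force between any of the arm, the fingers and stand above 10 N).
It fails at once if another thing on the desk is moved by more than 20 mm (distance of any of jar, ink, tube_red, tube_blue, tube_yellow, tape, palette_knife from where it was at the start of the episode above 0.02 m).
It also fails if it takes over 72 s, if anything falls off the work surface, if the arm or the gripper's body presses on something with over 40 N, if the wrist force passes 120 N, or if a joint passes its speed limit or range.

## Robot

A 7-joint arm with a two-finger parallel gripper is mounted at the origin on the work surface. World frame = base frame: x ahead of the robot, y to its left, z up, the work surface at z = 0. Lengths are in mm, angles in rad, forces in N, time in s.
With the tool pointing down it reaches from about 425 to 950 mm from the base axis. Payload 4.7 kg.
Tool frame: the origin (TCP) lies on the mounting face of the last link; the fingertips stand 182 mm ahead of it and the grasp point (between the pads) lies 164 mm ahead of it; z points along the fingers, y is the line along which they close (so a half turn about z gives the same grasp; the last joint's range is limited). The gripper opens to 87 mm and grips with 3 to 60 N. Pads are 19 mm wide; open, the fingers measure 117 mm over their backs; the gripper's body (75 mm by 190 mm) begins 51 mm behind the grasp point.
Start: joints at [1.29, 0.469, -0.049, 1.532, 0.024, 1.141, -0.082], TCP at [168.211, -653.709, 404.773] pointing down, gripper open.
Joint ranges: [-2.59, 2.59], [-0.33, 1.99], [-1.39, 1.29], [0.1, 2.45], [-1.04, 4.18], [0.21, 1.99], [-2.66, 2.66]. Speed limits (rad/s): [2.57, 2.57, 3.14, 3.14, 3.14, 3.14, 3.14].

## Interface

Orientations are given as a unit quaternion [x, y, z, w].
In Python, from cell import * gives the robot as it stands.
- The arm moves only by the tool arm_command, never from a script. Its argument "steps" is one flat list of numbers, 5 for each row, row after row: the shift along the tool's x, y, z in m, then the turn about the tool's z in degrees, then the finger opening in m, from 0 to 0.087. A call has 1 to 12 rows; each row shifts and turns the commanded pose from where the row before left it, along the tool's axes as they then stand; what a row does not reach is not made up. A row lasts 1/8 s, in which the tool goes at most 62.5 mm and 10.7 degrees, less where a joint would pass 70% of its speed; a pose out of reach is approached as far as the arm can. A call is refused whole if a number of a shift passes 0.0625 or a number of a turn 10.7, either way. A call with a gripper value outside its range is refused whole. The fingers move at their own pace and stop on an object; "force" is the grip in N (left out, the last holds). Time passes only in rows, so rows that do not move let the fingers close. It gives the time, the measured TCP pose, the force, the opening and the grip force at its end, in the units of the state.
- state(): the state, without advancing time (a new reading comes with each control period).
- capture(name): name is "side" or "top"; returns the picture (400x640x3 uint8, red, green, blue); there is no depth.
- camera_model(name): a dict with "intrinsics" (3x3 intrinsics, pixels), "xyz" and "attitude" of the camera in the world. Camera axes: x right, y down, z forward; pixel columns grow to the right and rows downward; lengths in mm; the calibration is good to about 2 mm. A picture is of the moment at which its call begins. camera_model takes no time and is no camera call.
- job_done(): hands the job in; it is judged then, once.
The state is a dict: "clock": time; "q": joint angles; "dq": joint speeds; "joint_torque": joint torques, N m; "eef_pos": TCP position; "eef_rot": TCP orientation; "force": force on the tool from outside, world axes, zero at the start; "torque": the same for the moment, N m; "finger_gap": opening from 0.0 (shut) to 1.0 (fully open); "grip_force": force on a finger pad.
Only numpy, scipy, OpenCV 4.12 (cv2) and the standard library are available. Lean on these libraries where they do the work, as an engineer would, in place of code of your own. Each camera call takes 0.05 s, during which the arm holds its last target. There are 200 camera calls.

## Working session

There is one attempt and no reset: what is moved stays moved. The work goes in short steps, Python scripts to look and compute and a tool call to move; the robot and the scene stay as the last step left them, time stands still between calls to the robot, and variables do not carry over. Pictures are saved under pics/ and viewed, at most 10 in all, crops included, and the job is handed in when it is done.

Besides the shell and the picture viewer there is one more tool, called after "Emit:" by a JSON object that holds its "name" and its "arguments". arm_command: Moves the arm, as the interface text tells. Its arguments: {"type":"object","properties":{"steps":{"type":"array","items":{"type":"number"}},"force":{"type":"number"}},"required":["steps"]}

```bash
mkdir -p pics; ls
python3 - <<'E'
from cell import *
import cv2
for n in("side","top"):
    cv2.imwrite(f"pics/{n}0.png",capture(n)[:,:,::-1]); print(n,camera_model(n))
print(state())
E
```

```text
pics
side {'intrinsics': array([[490.97551604,   0.        , 325.9443    ],
       [  0.        , 490.97551604, 205.16649025],
       [  0.        ,   0.        ,   1.        ]]), 'xyz': array([ 305.12250261, -806.53334625, 1154.62783111]), 'attitude': array([ 0.92704223, -0.1525134 ,  0.04616642, -0.33941277])}
top {'intrinsics': array([[482.38311034,   0.        , 317.61351436],
       [  0.        , 482.38311034, 204.0358492 ],
       [  0.        ,   0.        ,   1.        ]]), 'xyz': array([ 353.32161381,   23.56455486, 1312.17081213]), 'attitude': array([-0.70004462,  0.70950554, -0.05973489,  0.05450837])}
{'clock': 0.1, 'q': array([ 1.29013203,  0.46937136, -0.0485739 ,  1.53354003,  0.02408165,
        1.14097695, -0.08231986]), 'dq': array([-0.00168438, -0.00236253, -0.00095977, -0.00407477, -0.00057871,
        0.00034774, -0.00089327]), 'joint_torque': array([ 7.58629139e-04, -5.09172356e+01, -8.09845026e-02, -2.36831242e+01,
       -6.15576818e-02,  3.45134852e-02,  6.16719535e-05]), 'eef_pos': array([ 168.11623994, -653.51830553,  403.8114746 ]), 'eef_rot': array([ 9.92088069e-01,  1.25540954e-01, -1.32213674e-04, -8.45255302e-04]), 'force': array([-0.60518465,  0.02299397, -0.15384143]), 'torque': array([-0.0616608 , -0.02873789,  0.05169673]), 'grip_force': 0.0, 'finger_gap': 1.0000177994621662}
```

View pics/side0.png

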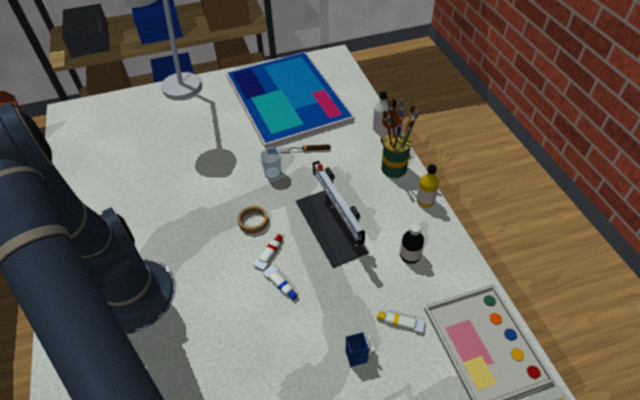

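View pics/top0.png

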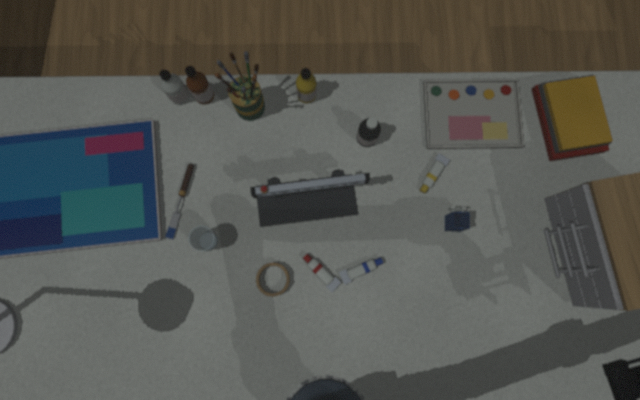

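The top view (right = −y, up = +x) shows the rail from about (255,190, closed end with red button) to (369,179, open end), and the pot at about (457,219). In the side view, the rail runs from (317,165) to (362,240) and the pot is at (357,349). I'll enlarge these areas.

Run:
```python
import cv2,numpy as np
t=cv2.imread("pics/top0.png");s=cv2.imread("pics/side0.png")
def g(im,x,y,w,h,k,n):
    c=cv2.resize(im[y:y+h,x:x+w],None,fx=k,fy=k,interpolation=cv2.INTER_CUBIC)
    c=np.clip(c*1.5,0,255).astype(np.uint8)
    for i in range(0,w,10):
        cv2.line(c,(i*k,0),(i*k,5),(0,255,255),1); cv2.putText(c,str(x+i),(i*k,16),0,.35,(0,0,255),1)
    for i in range(0,h,10):
        cv2.line(c,(0,i*k),(5,i*k),(0,255,255),1); cv2.putText(c,str(y+i),(6,i*k+4),0,.35,(0,0,255),1)
    return c
a=g(t,435,195,50,50,8,0); b=g(s,335,322,50,50,8,0)
cv2.imwrite("pics/pot.png",np.hstack([a,b]))
cv2.imwrite("pics/railt.png",g(t,245,160,155,75,5,0))
cv2.imwrite("pics/rails.png",g(s,290,150,100,120,5,0))
```

```text
(no output)
```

View pics/pot.png

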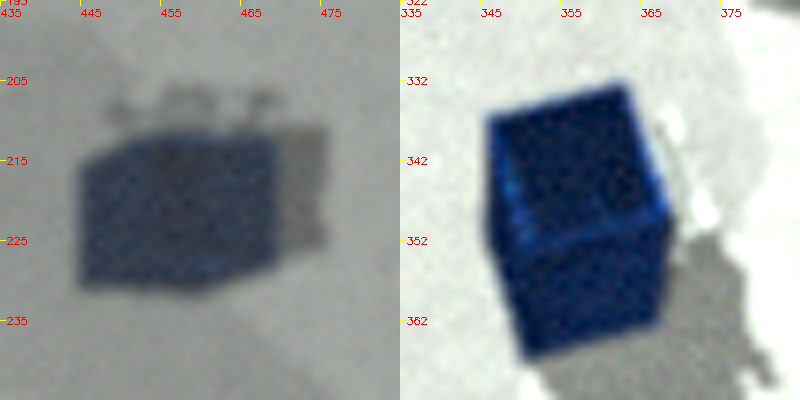

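View pics/railt.png

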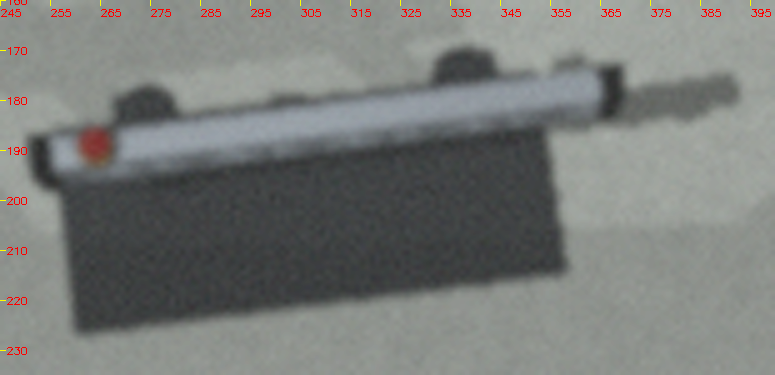

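View pics/rails.png

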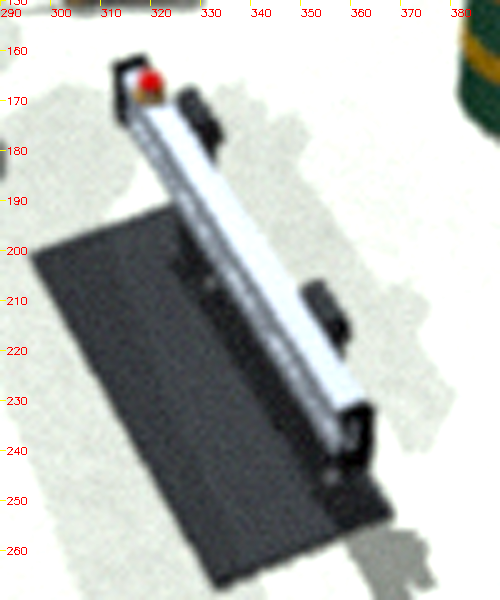

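The crops show four things:
- **Pot, side view:** the rim corners are clear at about (346,337), (363,332), (368,348) and (351,352).
- **Slider:** it is on the +x side, at about (370,343) in the side view and (458,207) in the top view.
- **Base plate:** the corners are visible in both views.
- **Rail:** the top-face edges, red button and black flare are visible, with the flare at the −y end.

Next I'll fit both poses.

```bash
cat > h.py <<'E'
import numpy as np,cv2
from scipy.optimize import least_squares
from scipy.spatial.transform import Rotation as R
from cell import *
CM={n:camera_model(n) for n in("side","top")}
def proj(n,P):
    c=CM[n]; p=R.from_quat(c["attitude"]).inv().apply(np.atleast_2d(P)-c["xyz"])
    q=p@c["intrinsics"].T; return q[:,:2]/q[:,2:]
def pose(p,P,fall=0):   # p=x,y,yaw
    P=np.atleast_2d(P).astype(float)
    return R.from_euler('z',p[2]).apply(P)+[p[0],p[1],0]
def rail(P,f):
    P=np.atleast_2d(P).astype(float); o=np.array([0,0,125.])
    return R.from_euler('x',-f).apply(P-o)+o
def px(l,k,ox,oy): return (np.array(l,float)+.5)/k-.5+[ox,oy]
E
cat > fit.py <<'E'
from h import *
ps=px([(88,118),(225,85),(265,210),(130,245),(127,360),(260,322)],8,335,322)
Ps=[(-22,22,80),(22,22,80),(22,-22,80),(-22,-22,80),(-22,-22,0),(22,-22,0)]
pt=px([(275,137),(275,262),(200,292),(80,287),(80,165)],8,435,195)
Pt=[(22,-22,80),(-22,-22,80),(-22,22,80),(-22,22,0),(22,22,0)]
# stand
bs=px([(33,255),(215,590),(393,515)],5,290,150); B0=[(-1,1),(-1,-1),(1,-1)]
bt=px([(75,332),(567,270),(547,130)],5,245,160)
rs=px([(330,415),(368,402)],5,290,150); rt=px([(603,72),(600,118)],5,245,160)
Rs=[(0,-150,146.5),(16,-150,146.5)]; Rt=[(16,-150,146.5),(0,-150,146.5)]
bus=px([(150,83)],5,290,150); but=px([(96,146)],5,245,160)
cap_t=px([(50,135),(50,172)],5,245,160); Ct=[(16,130,146.5),(0,130,146.5)]
def res(v,full=False):
    p,s=v[:3],v[3:6]; f,bx,by,bh=v[6:10]; d={"side":v[10:12],"top":v[12:14]}
    o=[]
    def add(nm,n,P,m,w=1): o.append((nm,w*(proj(n,P)+d[n]-m)))
    add("pot s","side",pose(p,Ps),ps); add("pot t","top",pose(p,Pt),pt,.7)
    B=[(bx+57.5*a,by+135*b,8) for a,b in B0]
    add("base s","side",pose(s,B),bs); add("base t","top",pose(s,B),bt)
    add("mouth s","side",pose(s,rail(Rs,f)),rs); add("mouth t","top",pose(s,rail(Rt,f)),rt)
    add("cap t","top",pose(s,rail(Ct,f)),cap_t)
    b=pose(s,rail([(8,100,146.5+bh)],f)); add("but s","side",b,bus); add("but t","top",b,but)
    if full: return o
    return np.hstack([np.hstack([e.ravel() for _,e in o]),v[10:14]/1.0,(bh-8)/6,(f-.035)/.03,by/5])
v0=np.array([390,-340,0,440,0,.1,.035,-40,0,10,0,0,0,0.])
r=least_squares(res,v0,loss='soft_l1',x_scale=np.r_[10,10,.1,10,10,.1,.03,10,10,10,1,1,1,1])
if __name__=="__main__":
    np.set_printoptions(precision=3,suppress=True); print(r.x,r.cost)
    C=np.linalg.pinv(r.jac.T@r.jac); print("sd",np.sqrt(np.diag(C))[:10]*.5)
    for n,e in res(r.x,True): print(n,e.round(2).tolist())
    p,s,f=r.x[:3],r.x[3:6],r.x[6]
    print("pot slider",pose(p,[35,0,42]),"mouth",pose(s,rail([8,-150,125],f)),"home",pose(s,rail([8,100,125],f)))
E
python3 fit.py
```

```text
[ 508.668 -357.036   -0.037  583.988   41.041    0.096    0.024   -5.97
   -0.449   10.894    0.121    0.685   -0.248    0.041] 27.4202418828241
sd [1.029 1.095 0.016 1.121 1.341 0.004 0.01  1.073 1.05  2.134]
pot s [[-0.66, -0.38], [0.07, -1.27], [1.29, 0.16], [-0.08, 1.04], [-0.38, 0.42], [0.3, 0.1]]
pot t [[0.29, -0.14], [0.61, 0.76], [-4.79, -2.15], [-0.09, 0.58], [-0.3, 0.11]]
base s [[-0.38, -0.75], [-0.85, -0.45], [0.75, 0.24]]
base t [[0.49, -0.06], [0.65, 1.59], [-0.49, -11.31]]
mouth s [[0.55, -0.4], [-1.43, 0.12]]
mouth t [[0.31, 0.89], [1.73, -1.99]]
cap t [[-1.89, 0.94], [-1.31, -0.12]]
but s [[0.51, 0.24]]
but t [[0.75, -0.29]]
pot slider [[ 543.644 -358.347   42.   ]] mouth [[ 606.383 -107.452  128.532]] home [[582.329 141.319 122.645]]
```

```bash
python3 - <<'E'
s=open('fit.py').read()
s=s.replace("(-22,-22,80),(-22,22,80),(-22,22,0),(22,22,0)]","(-22,-22,80),(-22,-22,0),(-22,22,0),(22,22,0)]")
s=s.replace("bt=px([(75,332),(567,270),(547,130)]","bt=px([(75,332),(567,270)]")
s=s.replace('"top",pose(s,B),bt','"top",pose(s,B[:2]),bt')
s=s.replace("rt=px([(603,72),(600,118)]","rt=px([(603,72)]").replace("Rt=[(16,-150,146.5),(0,-150,146.5)]","Rt=[(16,-150,146.5)]")
open('fit.py','w').write(s)
E
python3 fit.py
cat > ov.py <<'E'
from fit import *
def overlay(v,pp,ims,name,rects,k=6):
    p,s=v[:3],v[3:6]; f,bx,by,bh=v[6:10]
    box=lambda a,b:[[(x,y,z) for x in(a[0],b[0]) for y in(a[1],b[1]) for z in(a[2],b[2])][i] for i in range(8)]
    E=[(0,1),(2,3),(4,5),(6,7),(0,2),(1,3),(4,6),(5,7),(0,4),(1,5),(2,6),(3,7)]
    obs=[(pp(box((-22,-22,-40),(22,22,40))),(0,255,255)),(pp(box((32,-20,-14),(38,-8,18))),(0,255,0)),(pp(box((32,8,-14),(38,20,18))),(0,255,0)),
     (pose(s,rail(box((0,-150,103.5),(16,130,146.5)),f)),(0,0,255)),(pose(s,box((bx-57.5,by-135,0),(bx+57.5,by+135,8))),(255,0,255))]
    for n,(x,y,w,h) in rects.items():
        d=v[10:12] if n=="side" else v[12:14]
        c=cv2.resize(ims[n][y:y+h,x:x+w],None,fx=k,fy=k,interpolation=cv2.INTER_CUBIC)
        c=np.clip(c*1.4,0,255).astype(np.uint8)
        for P,col in obs:
            q=((proj(n,P)+d-[x,y]+.5)*k-.5).round().astype(int)
            for a,b in E: cv2.line(c,tuple(map(int,q[a])),tuple(map(int,q[b])),col,1)
        yield c
if __name__=="__main__":
    v=r.x; ims={n:cv2.imread(f"pics/{n}0.png") for n in CM}
    pp=lambda P:pose(v[:3],np.array(P)+[0,0,40])
    a,b=overlay(v,pp,ims,"",{"side":(290,150,100,115),"top":(245,160,155,75)},4)
    c,d=overlay(v,pp,ims,"",{"side":(335,322,50,50),"top":(435,195,50,50)},5)
    W=np.zeros((600,800,3),np.uint8); 
    W[:300,:620]=b; W[:250,550:800]=d; W[0:0]=0
    W=np.zeros((600,800,3),np.uint8)
    W[:300,:620]=b; 
    W[300:300+300,:400]=a[90:390]
    W[300:550,400:650]=c
    W[:0]=0
    W[60:60+200,620:800]=cv2.resize(d,(200,200))[:,:180]
    cv2.imwrite("pics/ov.png",W)
E
python3 ov.py
```

```text
[ 509.4   -356.498   -0.051  584.339   39.83     0.104    0.03    -5.095
    1.22    12.774   -0.101    0.9     -0.38    -0.233] 7.941590338490913
sd [1.038 1.159 0.016 1.125 1.423 0.004 0.01  1.016 1.108 2.332]
pot s [[-0.58, -0.61], [0.21, -1.27], [1.2, 0.22], [-0.24, 0.86], [-0.55, 0.25], [0.2, 0.17]]
pot t [[0.12, -0.45], [0.28, 0.45], [0.35, 0.11], [-0.4, 0.13], [-0.46, -0.34]]
base s [[-0.58, -0.53], [-0.34, -0.49], [1.08, -0.03]]
base t [[0.38, -0.34], [0.44, 0.53]]
mouth s [[1.03, -0.28], [-0.98, 0.2]]
mouth t [[0.53, -0.06]]
cap t [[-1.54, 1.0], [-0.91, -0.07]]
but s [[0.23, 0.41]]
but t [[0.97, -0.48]]
pot slider [[ 544.355 -358.28    42.   ]] mouth [[ 607.908 -108.455  129.469]] home [[581.888 140.075 122.021]]
```

View pics/ov.png

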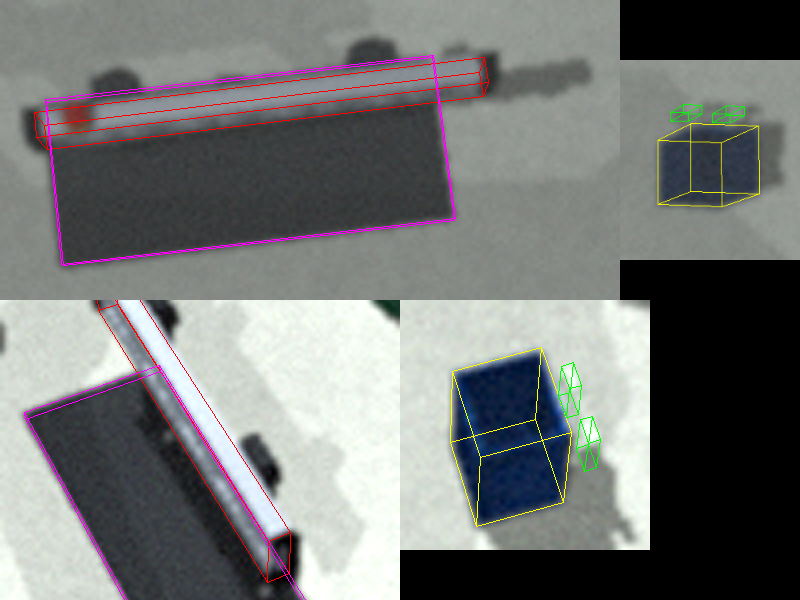

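The fit agrees with both views to about 1 px: the pot, base and rail wireframes lie on their outlines. I'll turn the tool and move above the pot.

Emit:
{"name": "arm_command", "arguments": {"steps": [0,0,0,8.65,0.087,0,0,0,8.65,0.087,0.0326,-0.0314,0,0,0.087,0.0326,-0.0314,0,0,0.087,0.0326,-0.0314,0,0,0.087,0.0326,-0.0314,0,0,0.087,0.0326,-0.0314,0,0,0.087,0.0326,-0.0314,0,0,0.087,0.0326,-0.0314,0,0,0.087,0.0326,-0.0314,0,0,0.087,0.0326,-0.0314,0,0,0.087,0.0326,-0.0314,0,0,0.087], "force": 15}}

```text
clock: 1.6
eef_pos: [510.4, -355.4, 404.3]
eef_rot: [1.0, -0.025, -0.0, -0.0]
force: [1.0, 0.2, 0.7]
finger_gap: 1.001
grip_force: 0.0
```

Emit:
{"name": "arm_command", "arguments": {"steps": [-0.001,0.001,0.02,0,0.087,0,0,0.02,0,0.087,0,0,0.02,0,0.087,0,0,0.02,0,0.087,0,0,0.02,0,0.087,0,0,0.02,0,0.087,0,0,0.02,0,0.087,0,0,0.02,0,0.087,0,0,0.01,0,0.087,0,0,0.01,0,0.087,0,0,0,0,0.06,0,0,0,0,0.055]}}

```text
clock: 3.1
eef_pos: [508.7, -357.5, 225.3]
eef_rot: [1.0, -0.025, 0.0, 0.0]
force: [-0.8, -0.5, -0.0]
finger_gap: 0.856
grip_force: 0.0
```

Emit:
{"name": "arm_command", "arguments": {"steps": [0,0,0,0,0.05,0,0,0,0,0.046,0,0,0,0,0.04,0,0,0,0,0.03,0,0,0,0,0.03,0,0,0,0,0.03]}}

```text
clock: 3.85
eef_pos: [508.6, -357.2, 225.0]
eef_rot: [1.0, -0.025, 0.0, -0.0]
force: [-0.5, 1.0, 2.7]
finger_gap: 0.509
grip_force: 15.0
```

Emit:
{"name": "arm_command", "arguments": {"steps": [0,0,-0.01,0,0.03,0,0,-0.02,0,0.03,0,0,-0.025,0,0.03,0,0,-0.025,-4.4,0.03,0,0,-0.008,-4.4,0.03,0.0111,-0.0225,0,0,0.03,0.0148,-0.03,0,0,0.03,0.0148,-0.03,0,0,0.03,0.0148,-0.03,0,0,0.03,0.0148,-0.03,0,0,0.03,0.0111,-0.0225,0,0,0.03,0.0074,-0.015,0,0,0.03]}}

```text
clock: 5.35
eef_pos: [578.7, -167.9, 313.9]
eef_rot: [0.999, 0.052, 0.001, 0.0]
force: [-0.4, 0.3, -1.5]
finger_gap: 0.507
grip_force: 15.0
```

```bash
cat > look.py <<'E'
import sys
from ov import *
def tcp():
    s=state(); q=R.from_quat(s["eef_rot"]); return s,q
if __name__=="__main__":
    s,q=tcp(); v=r.x
    OFF=np.array([.8,0,185.])   # pot_mid in the tool frame
    # pot axes: x=tool x, y=-tool y, z=-tool z
    pp=lambda P:s["eef_pos"]+q.apply((np.array(P)*[1,-1,-1])+OFF)
    ims={n:capture(n)[:,:,::-1] for n in CM}
    for n in ims: cv2.imwrite(f"pics/{sys.argv[1]}_{n}_raw.png",ims[n])
    c=[]
    for n,w in(("side",(60,75)),("top",(75,60))):
        m=proj(n,pp([[30,15,0]]))[0]; a=(int(m[0]-w[0]/2),int(m[1]-w[1]/2),*w)
        im=cv2.resize(ims[n][a[1]:a[1]+a[3],a[0]:a[0]+a[2]],None,fx=5,fy=5,interpolation=cv2.INTER_CUBIC)
        o,=overlay(v,pp,ims,"",{n:a},5); c.append(np.hstack([cv2.convertScaleAbs(im,alpha=1.4),o]))
        print(n,a)
    W=np.zeros((675,750,3),np.uint8); W[:375,:600]=c[0]; W[375:675]=c[1]
    cv2.imwrite(f"pics/{sys.argv[1]}.png",cv2.resize(W,None,fx=.88,fy=.88))
    sl=pp([[35,0,2]])[0]; print("slider in stand",R.from_euler('z',-v[5]).apply(sl-[v[3],v[4],0]),s["force"],np.degrees(np.arctan2(*q.as_matrix()[[1,0],0])),np.degrees(v[5]))
E
python3 look.py pre
```

```text
side (335, 210, 60, 75)
top (344, 148, 75, 60)
slider in stand [   8.8603296  -206.0373507   130.99946386] [-0.38814752  0.31162626 -1.482396  ] 6.003324614132192 5.976831472428055
```

View pics/pre.png

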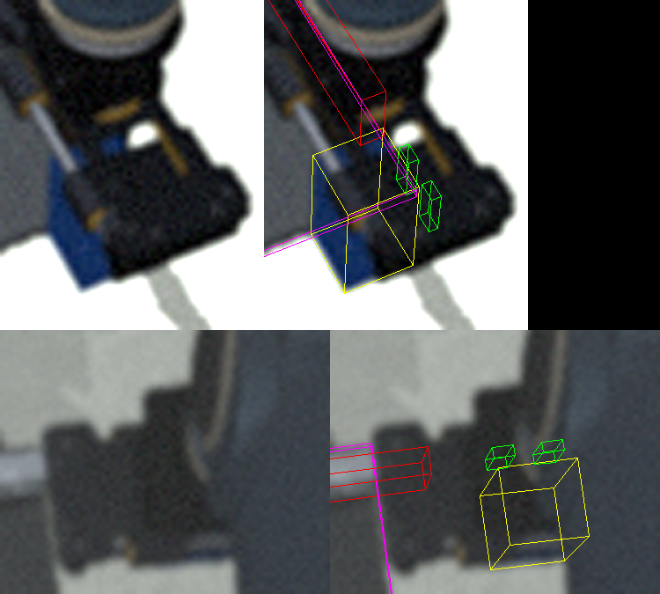

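The gripper hides the slider, but the pot's visible lower corner and left edge lie on the predicted wireframe to within 1 px. I'll line up x and z and advance gently into the flare.

Emit:
{"name": "arm_command", "arguments": {"steps": [-0.0009,0,0.0012,0,0.03,0,-0.006,0,0,0.03,0,-0.006,0,0,0.03,0,-0.006,0,0,0.03,0,-0.005,0,0,0.03,0,-0.002,0,0,0.03,0,-0.002,0,0,0.03,0,0,0,0,0.03]}}

```text
clock: 6.45
eef_pos: [574.5, -142.4, 311.6]
eef_rot: [0.999, 0.052, 0.0, 0.0]
force: [0.4, 0.3, -2.4]
finger_gap: 0.506
grip_force: 15.0
```

```bash
cat > st.py <<'E'
from fit import *
np.set_printoptions(precision=2,suppress=True)
s=state(); v=r.x; q=R.from_quat(s["eef_rot"]); Z=R.from_euler('z',-v[5])
sl=s["eef_pos"]+q.apply([35.8,0,183]); o=Z.apply(sl-[v[3],v[4],0])
print("t",s["clock"],"slider",o,"rail z",125-v[6]*o[1],"F(stand)",Z.apply(s["force"]),"M",Z.apply(s["torque"]),"gap",s["finger_gap"],"grip",s["grip_force"])
E
python3 st.py
```

```text
t 6.45 slider [   7.1  -180.24  128.57] rail z 130.3703474538052 F(stand) [ 0.44  0.21 -2.36] M [-0.    0.04 -0.03] gap 0.5058210566808001 grip 14.980557810195023
```

Emit:
{"name": "arm_command", "arguments": {"steps": [0.0004,-0.002,-0.0004,0,0.03,0,-0.002,0,0,0.03,0,-0.002,0,0,0.03,0,0,0,0,0.03]}}

```text
clock: 6.95
eef_pos: [574.6, -136.2, 312.2]
eef_rot: [0.999, 0.052, 0.001, 0.0]
force: [0.7, 0.1, -1.8]
finger_gap: 0.503
grip_force: 15.0
```

```bash
python3 st.py
```

```text
t 6.95 slider [   8.03 -174.1   129.19] rail z 130.1873719626996 F(stand) [ 0.75 -0.01 -1.85] M [ 0.05 -0.33  0.  ] gap 0.502686395212979 grip 14.982612873864127
```

Emit:
{"name": "arm_command", "arguments": {"steps": [0,-0.002,0,0,0.03,0,-0.002,0,0,0.03,0,0,0,0,0.03]}}

```text
clock: 7.32
eef_pos: [574.6, -132.6, 312.5]
eef_rot: [0.999, 0.052, 0.001, 0.0]
force: [3.9, -2.2, -3.0]
finger_gap: 0.505
grip_force: 15.0
```

```bash
python3 st.py
```

```text
t 7.325 slider [   8.68 -170.65  129.58] rail z 130.0846740848191 F(stand) [ 3.66 -2.59 -2.99] M [-0.47 -1.02 -0.15] gap 0.50512084516103 grip 14.993981091538444
```

Emit:
{"name": "arm_command", "arguments": {"steps": [0.0006,0,0,0,0.03,0.0006,0,0,0,0.03,0,0,0,0,0.03]}}

```text
clock: 7.7
eef_pos: [575.2, -132.3, 312.0]
eef_rot: [0.999, 0.052, 0.0, 0.0]
force: [3.4, -2.2, -0.9]
finger_gap: 0.502
grip_force: 15.0
```

```bash
python3 st.py
```

```text
t 7.7 slider [   8.81 -170.25  129.06] rail z 130.07267602047907 F(stand) [ 3.14 -2.54 -0.9 ] M [-0.44 -0.81 -0.15] gap 0.5020850191403431 grip 14.991822472511558
```

Emit:
{"name": "arm_command", "arguments": {"steps": [0.0008,0,0,0,0.03,0.0007,0,0,0,0.03,0,0,0,0,0.03]}}

```text
clock: 8.07
eef_pos: [576.0, -131.7, 311.4]
eef_rot: [0.999, 0.052, -0.001, -0.0]
force: [0.6, -0.6, -2.2]
finger_gap: 0.504
grip_force: 15.0
```

```bash
python3 st.py
```

```text
t 8.075 slider [   9.26 -169.64  128.32] rail z 130.05449369429698 F(stand) [ 0.5  -0.69 -2.16] M [ 0.01 -0.15 -0.06] gap 0.5036552215810084 grip 14.981957730778959
```

Emit:
{"name": "arm_command", "arguments": {"steps": [0.0006,-0.0015,0,0,0.03,0,-0.0015,0,0,0.03,0,-0.0015,0,0,0.03,0,0,0,0,0.03]}}

```text
clock: 8.57
eef_pos: [576.6, -127.4, 311.9]
eef_rot: [0.999, 0.052, -0.0, -0.0]
force: [-0.8, -0.2, -1.6]
finger_gap: 0.504
grip_force: 15.0
```

```bash
python3 st.py
```

```text
t 8.575 slider [  10.68 -165.47  128.89] rail z 129.9302697373925 F(stand) [-0.78 -0.1  -1.56] M [-0.    0.02  0.01] gap 0.5043795453362813 grip 14.980577288515633
```

Emit:
{"name": "arm_command", "arguments": {"steps": [0,-0.002,0,0,0.03,0,-0.002,0,0,0.03,0,-0.002,0,0,0.03,0,-0.002,0,0,0.03,0,0,0,0,0.03]}}

```text
clock: 9.2
eef_pos: [575.9, -119.4, 311.9]
eef_rot: [0.999, 0.052, -0.0, -0.0]
force: [0.2, -0.1, -2.7]
finger_gap: 0.502
grip_force: 15.0
```

```bash
python3 st.py
```

```text
t 9.2 slider [  10.75 -157.46  128.89] rail z 129.69156149401311 F(stand) [ 0.16 -0.08 -2.71] M [0.01 0.01 0.01] gap 0.5022054403858388 grip 14.979851007083198
```

Emit:
{"name": "arm_command", "arguments": {"steps": [0,-0.002,0,0,0.03,0,-0.002,0,0,0.03,0,-0.002,0.0001,0,0.03,0,-0.002,0.0001,0,0.03,0,0,0,0,0.03]}}

```text
clock: 9.82
eef_pos: [575.1, -111.3, 311.8]
eef_rot: [0.999, 0.052, 0.0, -0.0]
force: [0.4, 0.7, -2.5]
finger_gap: 0.509
grip_force: 15.0
```

```bash
python3 st.py
```

```text
t 9.825 slider [  10.86 -149.36  128.77] rail z 129.4503913372591 F(stand) [ 0.49  0.63 -2.51] M [ 0.03  0.02 -0.02] gap 0.5094204042489706 grip 14.979604487889446
```

Emit:
{"name": "arm_command", "arguments": {"steps": [0,-0.002,0,0,0.03,0,-0.002,0,0,0.03,0,-0.002,0.0001,0,0.03,0,-0.002,0.0001,0,0.03,0,0,0,0,0.03]}}

```text
clock: 10.45
eef_pos: [574.3, -103.4, 311.6]
eef_rot: [0.999, 0.052, 0.0, -0.0]
force: [-0.7, -0.5, -1.3]
finger_gap: 0.504
grip_force: 15.0
```

```bash
python3 st.py
```

```text
t 10.45 slider [  10.92 -141.35  128.62] rail z 129.2116228655859 F(stand) [-0.75 -0.46 -1.31] M [ 0.03  0.06 -0.01] gap 0.5043212433826968 grip 14.979952364374185
```

Emit:
{"name": "arm_command", "arguments": {"steps": [0,-0.002,0,0,0.03,0,-0.002,0.0001,0,0.03,0,-0.002,0,0,0.03,0,-0.002,0.0001,0,0.03,0,-0.002,0,0,0.03,0,-0.002,0.0001,0,0.03,0,0,0,0,0.03]}}

```text
clock: 11.32
eef_pos: [573.0, -91.6, 311.3]
eef_rot: [0.999, 0.052, 0.0, -0.0]
force: [0.2, 0.1, -2.1]
finger_gap: 0.503
grip_force: 15.0
```

```bash
python3 st.py
```

```text
t 11.325 slider [  10.88 -129.5   128.28] rail z 128.85849849173505 F(stand) [ 0.18  0.08 -2.11] M [ 0.   -0.01  0.01] gap 0.5025974659228474 grip 14.980474778276403
```

Emit:
{"name": "arm_command", "arguments": {"steps": [0,-0.002,0,0,0.03,0,-0.002,0.0001,0,0.03,0,-0.002,0,0,0.03,0,-0.002,0.0001,0,0.03,0,-0.002,0,0,0.03,0,-0.002,0.0001,0,0.03,0,0,0,0,0.03]}}

```text
clock: 12.2
eef_pos: [571.8, -79.6, 311.0]
eef_rot: [0.999, 0.052, 0.0, -0.0]
force: [0.3, -0.0, -2.1]
finger_gap: 0.504
grip_force: 15.0
```

```bash
python3 st.py
```

```text
t 12.2 slider [  10.86 -117.52  127.96] rail z 128.50164681445224 F(stand) [ 0.3  -0.04 -2.06] M [-0.   -0.03 -0.03] gap 0.5038527326086301 grip 14.980504216218833
```

Contact has been surprisingly light, so I'll do a small vertical probe to confirm the slider is in the rail and to find its centre.

Emit:
{"name": "arm_command", "arguments": {"steps": [0,0,-0.001,0,0.03,0,0,-0.0015,0,0.03,0,0,0,0,0.03]}}

```text
clock: 12.58
eef_pos: [571.9, -80.0, 312.7]
eef_rot: [0.999, 0.052, 0.0, 0.0]
force: [3.6, -1.2, -11.5]
finger_gap: 0.505
grip_force: 15.0
```

```bash
python3 st.py
```

```text
t 12.575 slider [  10.94 -117.89  129.68] rail z 128.51271489101018 F(stand) [  3.47  -1.56 -11.5 ] M [-0.19 -0.77  0.15] gap 0.5048576031653902 grip 15.001658585967448
```

Emit:
{"name": "arm_command", "arguments": {"steps": [0,0,0.0015,0,0.03,0,0,0.0015,0,0.03,0,0,0.0015,0,0.03,0,0,0,0,0.03]}}

```text
clock: 13.08
eef_pos: [571.8, -79.8, 309.7]
eef_rot: [0.999, 0.052, 0.0, 0.0]
force: [-0.7, 0.2, 2.7]
finger_gap: 0.505
grip_force: 15.0
```

```bash
python3 st.py
```

```text
t 13.075 slider [  10.95 -117.8   126.71] rail z 128.51000204935085 F(stand) [-0.69  0.27  2.7 ] M [0.01 0.18 0.02] gap 0.504910429307291 grip 14.999169530934818
```

The slider is inside: it stops both up and down, with the centre at about 128.0 mm. I'll re-centre and slide on, following the fall.

Emit:
{"name": "arm_command", "arguments": {"steps": [0,0,-0.001,0,0.03,0,0,-0.001,0,0.03,0,-0.003,0.0001,0,0.03,0,-0.003,0.0001,0,0.03,0,-0.003,0.0001,0,0.03,0,-0.003,0.0001,0,0.03,0,-0.003,0.0001,0,0.03,0,-0.003,0.0001,0,0.03,0,-0.003,0.0001,0,0.03,0,-0.003,0.0001,0,0.03,0,0,0,0,0.03]}}

```text
clock: 14.45
eef_pos: [569.2, -55.6, 310.1]
eef_rot: [0.999, 0.052, -0.0, -0.0]
force: [-0.1, 1.2, -3.1]
finger_gap: 0.502
grip_force: 15.0
```

```bash
python3 st.py
```

```text
t 14.45 slider [ 10.78 -93.34 127.12] rail z 127.78103113634647 F(stand) [ 0.04  1.16 -3.12] M [0.04 0.04 0.02] gap 0.5022620546690194 grip 14.99839649725672
```

Emit:
{"name": "arm_command", "arguments": {"steps": [0,-0.003,0.0001,0,0.03,0,-0.003,0.0001,0,0.03,0,-0.003,0.0001,0,0.03,0,-0.003,0.0001,0,0.03,0,-0.003,0.0001,0,0.03,0,-0.003,0.0001,0,0.03,0,-0.003,0.0001,0,0.03,0,-0.003,0.0001,0,0.03,0,0,0,0,0.03]}}

```text
clock: 15.58
eef_pos: [566.8, -31.8, 309.3]
eef_rot: [0.999, 0.052, 0.0, -0.0]
force: [-0.2, 0.1, -1.9]
finger_gap: 0.508
grip_force: 15.0
```

```bash
python3 st.py
```

```text
t 15.575 slider [ 10.89 -69.39 126.35] rail z 127.06737167779882 F(stand) [-0.2   0.14 -1.88] M [ 0.01  0.03 -0.01] gap 0.5083986494584695 grip 14.998419172490145
```

Emit:
{"name": "arm_command", "arguments": {"steps": [0,-0.003,0.0001,0,0.03,0,-0.003,0.0001,0,0.03,0,-0.003,0.0001,0,0.03,0,-0.003,0.0001,0,0.03,0,-0.003,0.0001,0,0.03,0,-0.003,0.0001,0,0.03,0,-0.003,0.0001,0,0.03,0,-0.003,0.0001,0,0.03,0,0,0,0,0.03]}}

```text
clock: 16.7
eef_pos: [564.4, -7.9, 308.6]
eef_rot: [0.999, 0.052, 0.0, -0.0]
force: [-0.7, 0.0, -2.0]
finger_gap: 0.502
grip_force: 15.0
```

```bash
python3 st.py
```

```text
t 16.7 slider [ 11.   -45.35 125.64] rail z 126.35110941105174 F(stand) [-0.65  0.11 -2.04] M [ 0.05 -0.01  0.04] gap 0.5018034539957917 grip 14.998439489439761
```

Emit:
{"name": "arm_command", "arguments": {"steps": [0,-0.003,0.0001,0,0.03,0,-0.003,0.0001,0,0.03,0,-0.003,0.0001,0,0.03,0,-0.003,0.0001,0,0.03,0,-0.003,0.0001,0,0.03,0,-0.003,0.0001,0,0.03,0,0,0,0,0.03]}}

```text
clock: 17.58
eef_pos: [562.6, 10.1, 308.2]
eef_rot: [0.999, 0.052, 0.0, -0.0]
force: [0.1, 0.9, 1.7]
finger_gap: 0.506
grip_force: 15.0
```

```bash
python3 st.py
```

```text
t 17.575 slider [ 11.15 -27.2  125.17] rail z 125.81056235640796 F(stand) [0.21 0.89 1.69] M [ 0.04 -0.14 -0.01] gap 0.5056245250132112 grip 14.999342426616762
```

The floor rub shows the fall is only about 0.016 rad. I'll re-centre upwards and use that slope.

Emit:
{"name": "arm_command", "arguments": {"steps": [0,0,-0.0006,0,0.03,0,0,-0.0006,0,0.03,0,-0.003,0,0,0.03,0,-0.003,0.0001,0,0.03,0,-0.003,0,0,0.03,0,-0.003,0.0001,0,0.03,0,-0.003,0,0,0.03,0,-0.003,0.0001,0,0.03,0,0,0,0,0.03]}}

```text
clock: 18.7
eef_pos: [560.6, 27.9, 308.8]
eef_rot: [0.999, 0.052, 0.0, -0.0]
force: [-0.3, 0.3, -2.1]
finger_gap: 0.507
grip_force: 15.0
```

```bash
python3 st.py
```

```text
t 18.7 slider [ 10.94  -9.39 125.84] rail z 125.27964247781273 F(stand) [-0.24  0.31 -2.08] M [ 0.08  0.   -0.  ] gap 0.5065368503033445 grip 14.998310116619678
```

Emit:
{"name": "arm_command", "arguments": {"steps": [0,-0.003,0.0001,0,0.03,0,-0.003,0,0,0.03,0,-0.003,0.0001,0,0.03,0,-0.003,0,0,0.03,0,-0.003,0.0001,0,0.03,0,-0.003,0,0,0.03,0,-0.003,0.0001,0,0.03,0,0,0,0,0.03]}}

```text
clock: 19.7
eef_pos: [558.4, 48.8, 308.4]
eef_rot: [0.999, 0.052, -0.0, -0.0]
force: [-0.2, 0.5, -1.9]
finger_gap: 0.5
grip_force: 15.0
```

```bash
python3 st.py
```

```text
t 19.7 slider [ 10.91  11.61 125.43] rail z 124.65420209693788 F(stand) [-0.1   0.51 -1.85] M [ 0.04  0.11 -0.03] gap 0.49994663865576483 grip 14.998443460183069
```

Emit:
{"name": "arm_command", "arguments": {"steps": [0,-0.003,0.0001,0,0.03,0,-0.003,0,0,0.03,0,-0.003,0.0001,0,0.03,0,-0.003,0,0,0.03,0,-0.003,0.0001,0,0.03,0,-0.003,0,0,0.03,0,-0.003,0.0001,0,0.03,0,0,0,0,0.03]}}

```text
clock: 20.7
eef_pos: [556.1, 69.8, 308.0]
eef_rot: [0.999, 0.052, -0.0, -0.0]
force: [-1.0, 0.3, -1.8]
finger_gap: 0.503
grip_force: 15.0
```

```bash
python3 st.py
```

```text
t 20.7 slider [ 10.78  32.77 124.96] rail z 124.02357778246044 F(stand) [-1.    0.4  -1.77] M [0.08 0.26 0.03] gap 0.5031827990063865 grip 14.999095516776322
```

Emit:
{"name": "arm_command", "arguments": {"steps": [0,-0.003,0.0001,0,0.03,0,-0.003,0,0,0.03,0,-0.003,0.0001,0,0.03,0,-0.003,0,0,0.03,0,-0.003,0.0001,0,0.03,0,-0.003,0,0,0.03,0,-0.003,0.0001,0,0.03,0,0,0,0,0.03]}}

```text
clock: 21.7
eef_pos: [553.9, 90.8, 307.5]
eef_rot: [0.999, 0.052, -0.0, -0.0]
force: [-2.0, -0.7, -2.4]
finger_gap: 0.501
grip_force: 15.0
```

```bash
python3 st.py
```

```text
t 21.7 slider [ 10.71  53.89 124.52] rail z 123.39425419693914 F(stand) [-2.11 -0.52 -2.43] M [0.07 0.66 0.03] gap 0.5011763627381614 grip 14.999772803312084
```

Side force is building slightly towards −x, so I'll ease over 1.2 mm and continue to the catch.

Emit:
{"name": "arm_command", "arguments": {"steps": [-0.0006,0,0,0,0.03,-0.0006,-0.002,0,0,0.03,0,-0.003,0.0001,0,0.03,0,-0.003,0,0,0.03,0,-0.003,0.0001,0,0.03,0,-0.003,0,0,0.03,0,0,0,0,0.03]}}

```text
clock: 22.58
eef_pos: [551.4, 104.4, 307.5]
eef_rot: [0.999, 0.052, 0.0, -0.0]
force: [-0.1, -0.6, -3.1]
finger_gap: 0.503
grip_force: 15.0
```

```bash
python3 st.py
```

```text
t 22.575 slider [  9.86  67.7  124.49] rail z 122.98294932522045 F(stand) [-0.21 -0.61 -3.14] M [ 0.02  0.04 -0.02] gap 0.5031134917244314 grip 14.998395069257668
```

Emit:
{"name": "arm_command", "arguments": {"steps": [0,-0.002,0,0,0.03,0,-0.002,0,0,0.03,0,-0.002,0.0001,0,0.03,0,0,0,0,0.03]}}

```text
clock: 23.08
eef_pos: [550.8, 110.2, 307.4]
eef_rot: [0.999, 0.052, 0.0, -0.0]
force: [-0.5, -0.5, -2.0]
finger_gap: 0.505
grip_force: 15.0
```

```bash
python3 st.py
```

```text
t 23.075 slider [  9.79  73.51 124.36] rail z 122.8096822885903 F(stand) [-0.57 -0.43 -2.03] M [-0.    0.03  0.03] gap 0.5045550062336712 grip 14.998213048581164
```

Emit:
{"name": "arm_command", "arguments": {"steps": [0,-0.002,-0.0003,0,0.03,0,-0.002,0,0,0.03,0,-0.001,0,0,0.03,0,0,0,0,0.03]}}

```text
clock: 23.58
eef_pos: [550.3, 115.0, 307.6]
eef_rot: [0.999, 0.052, 0.0, 0.0]
force: [0.2, -0.1, -1.3]
finger_gap: 0.504
grip_force: 15.0
```

```bash
python3 st.py
```

```text
t 23.575 slider [  9.79  78.3  124.62] rail z 122.66699472640809 F(stand) [ 0.23 -0.16 -1.3 ] M [0.01 0.04 0.  ] gap 0.5035462089196023 grip 14.998283289547913
```

Emit:
{"name": "arm_command", "arguments": {"steps": [0,-0.001,0,0,0.03,0,-0.001,0,0,0.03,0,-0.001,0,0,0.03,0,0,0,0,0.03]}}

```text
clock: 24.08
eef_pos: [549.9, 117.1, 307.2]
eef_rot: [0.999, 0.051, -0.0, 0.001]
force: [1.1, -3.3, -5.3]
finger_gap: 0.502
grip_force: 15.0
```

```bash
python3 st.py
```

```text
t 24.075 slider [  9.44  80.18 124.15] rail z 122.61104894654206 F(stand) [ 0.74 -3.37 -5.27] M [-0.75  0.01 -0.08] gap 0.5024434135643254 grip 14.998372197685406
```

The catch has been met (−3.4 N). I'll keep pushing gently.

Emit:
{"name": "arm_command", "arguments": {"steps": [0,-0.001,0,0,0.03,0,-0.001,0,0,0.03,0,0,0,0,0.03]}}

```text
clock: 24.45
eef_pos: [549.5, 120.7, 307.5]
eef_rot: [0.999, 0.052, -0.0, -0.0]
force: [-0.5, -1.1, -6.3]
finger_gap: 0.508
grip_force: 15.0
```

```bash
python3 st.py
```

```text
t 24.45 slider [  9.49  84.2  124.46] rail z 122.491131072847 F(stand) [-0.64 -1.06 -6.34] M [-0.3   0.19 -0.03] gap 0.5075529016258349 grip 14.99911539353075
```

Emit:
{"name": "arm_command", "arguments": {"steps": [0,-0.001,0,0,0.03,0,-0.001,0,0,0.03,0,0,0,0,0.03]}}

```text
clock: 24.82
eef_pos: [549.4, 122.6, 307.7]
eef_rot: [0.999, 0.052, -0.0, -0.0]
force: [0.0, -0.0, -6.1]
finger_gap: 0.502
grip_force: 15.0
```

```bash
python3 st.py
```

```text
t 24.825 slider [  9.71  86.07 124.66] rail z 122.43535715535648 F(stand) [ 0.04 -0.01 -6.09] M [ 0.01  0.25 -0.01] gap 0.5024843334976954 grip 15.000034747814333
```

Emit:
{"name": "arm_command", "arguments": {"steps": [0,-0.0015,0,0,0.03,0,-0.0015,0,0,0.03,0,-0.0015,0,0,0.03,0,-0.0015,0,0,0.03,0,0,0,0,0.03]}}

```text
clock: 25.45
eef_pos: [549.0, 128.3, 307.7]
eef_rot: [0.999, 0.052, 0.0, -0.0]
force: [-0.1, 0.3, -6.5]
finger_gap: 0.504
grip_force: 15.0
```

```bash
python3 st.py
```

```text
t 25.45 slider [  9.87  91.79 124.71] rail z 122.26494990469288 F(stand) [-0.04  0.33 -6.49] M [-0.03  0.17 -0.01] gap 0.5043528256038557 grip 14.999526075533183
```

Emit:
{"name": "arm_command", "arguments": {"steps": [0,-0.0015,0,0,0.03,0,-0.0015,0,0,0.03,0,0,0,0,0.03]}}

```text
clock: 25.82
eef_pos: [548.6, 131.2, 307.7]
eef_rot: [0.999, 0.052, 0.0, -0.0]
force: [0.6, -0.5, -7.0]
finger_gap: 0.502
grip_force: 15.0
```

```bash
python3 st.py
```

```text
t 25.825 slider [  9.83  94.64 124.67] rail z 122.18009845137561 F(stand) [ 0.59 -0.56 -6.97] M [-0.01  0.18 -0.01] gap 0.5018319913568406 grip 14.99919549733903
```

Emit:
{"name": "arm_command", "arguments": {"steps": [0,-0.001,0,0,0.03,0,-0.001,0,0,0.03,0,0,0,0,0.03]}}

```text
clock: 26.2
eef_pos: [548.4, 133.2, 307.7]
eef_rot: [0.999, 0.052, 0.0, -0.0]
force: [-0.3, 0.6, -5.6]
finger_gap: 0.505
grip_force: 15.0
```

```bash
python3 st.py
```

```text
t 26.2 slider [  9.83  96.66 124.68] rail z 122.12009788971372 F(stand) [-0.27  0.61 -5.64] M [0.02 0.22 0.02] gap 0.5045999981146102 grip 14.999386111316113
```

Emit:
{"name": "arm_command", "arguments": {"steps": [0,-0.001,0,0,0.03,0,-0.001,0,0,0.03,0,0,0,0,0.03]}}

```text
clock: 26.58
eef_pos: [548.2, 135.4, 307.7]
eef_rot: [0.999, 0.052, 0.0, -0.0]
force: [-0.2, 1.1, -5.8]
finger_gap: 0.502
grip_force: 15.0
```

```bash
python3 st.py
```

```text
t 26.575 slider [  9.9   98.99 124.76] rail z 122.05047878732472 F(stand) [-0.06  1.1  -5.8 ] M [0.24 0.16 0.03] gap 0.5024551452466187 grip 15.00010216190816
```

Emit:
{"name": "arm_command", "arguments": {"steps": [0,-0.001,0,0,0.03,0,-0.001,0,0,0.03,0,0,0,0,0.03]}}

```text
clock: 26.95
eef_pos: [548.0, 137.5, 307.8]
eef_rot: [0.999, 0.052, 0.0, -0.0]
force: [-1.4, 2.6, -5.1]
finger_gap: 0.505
grip_force: 15.0
```

```bash
python3 st.py
```

```text
t 26.95 slider [  9.96 101.09 124.83] rail z 121.98781638474449 F(stand) [-1.17  2.76 -5.11] M [0.53 0.13 0.06] gap 0.5045892825209192 grip 15.001585228710326
```

Emit:
{"name": "arm_command", "arguments": {"steps": [0,-0.001,0,0,0.03,0,-0.001,0,0,0.03,0,0,0,0,0.03]}}

```text
clock: 27.32
eef_pos: [548.0, 139.0, 308.0]
eef_rot: [0.999, 0.052, 0.0, -0.0]
force: [-0.0, 2.3, -3.7]
finger_gap: 0.506
grip_force: 15.0
```

```bash
python3 st.py
```

```text
t 27.325 slider [ 10.17 102.4  125.03] rail z 121.94881155323576 F(stand) [ 0.23  2.24 -3.67] M [0.43 0.1  0.01] gap 0.5060673918910875 grip 15.00019981756111
```

Emit:
{"name": "arm_command", "arguments": {"steps": [0,-0.001,0,0,0.03,0,-0.001,0,0,0.03,0,0,0,0,0.03]}}

```text
clock: 27.7
eef_pos: [547.9, 140.6, 307.9]
eef_rot: [0.999, 0.052, 0.0, 0.0]
force: [0.0, -0.4, -1.6]
finger_gap: 0.508
grip_force: 15.0
```

```bash
python3 st.py
```

```text
t 27.7 slider [ 10.14 103.89 124.89] rail z 121.9045608379327 F(stand) [-0.03 -0.44 -1.57] M [ 0.05  0.04 -0.02] gap 0.5080843336446297 grip 14.998039804396939
```

The snap is complete: all forces are back to free values. I'll nudge 1 mm to the middle of the gap, then let go.

Emit:
{"name": "arm_command", "arguments": {"steps": [0,-0.0005,0,0,0.03,0,-0.0005,0,0,0.03,0,0,0,0,0.03]}}

```text
clock: 28.08
eef_pos: [547.5, 141.8, 307.6]
eef_rot: [0.999, 0.052, 0.0, 0.0]
force: [-0.2, -0.2, -1.5]
finger_gap: 0.501
grip_force: 15.0
```

```bash
python3 st.py
```

```text
t 28.075 slider [  9.84 105.25 124.64] rail z 121.86408091430629 F(stand) [-0.23 -0.21 -1.48] M [ 0.02  0.05 -0.  ] gap 0.5006390088022894 grip 14.998126458717138
```

Now I'll release, first reducing the grip so it opens softly.

Emit:
{"name": "arm_command", "arguments": {"steps": [0,0,0,0,0.046,0,0,0,0,0.048,0,0,0,0,0.052,0,0,0,0,0.06,0,0,0,0,0.07,0,0,0,0,0.087,0,0,0,0,0.087,0,0,0,0,0.087], "force": 5}}

```text
clock: 29.08
eef_pos: [547.6, 141.8, 307.6]
eef_rot: [0.999, 0.052, 0.0, 0.0]
force: [-0.6, 0.9, 0.2]
finger_gap: 0.981
grip_force: 0.0
```

Emit:
{"name": "arm_command", "arguments": {"steps": [0,0,-0.005,0,0.087,0,0,-0.01,0,0.087,0,0,-0.02,0,0.087,0,0,-0.03,0,0.087,0,0,-0.04,0,0.087,0,0,-0.04,0,0.087,-0.05,0,-0.02,0,0.087,-0.05,0,0,0,0.087,-0.05,0,0,0,0.087,0,0,0,0,0.087,0,0,0,0,0.087]}}

```text
clock: 30.45
eef_pos: [398.7, 126.4, 473.6]
eef_rot: [0.999, 0.052, 0.001, -0.0]
force: [0.8, 0.9, 0.3]
finger_gap: 0.999
grip_force: 0.0
```

```bash
python3 st.py
python3 - <<'E'
from h import *
ims=[]
for n,(x,y,w,h) in {"side":(270,130,110,110),"top":(215,150,110,110)}.items():
    im=capture(n)[:,:,::-1]; ims.append(cv2.convertScaleAbs(cv2.resize(im[y:y+h,x:x+w],(400,400),interpolation=cv2.INTER_CUBIC),alpha=1.5))
cv2.imwrite("pics/end.png",np.hstack(ims))
E
```

```text
t 30.45 slider [-139.39  105.39  290.71] rail z 121.85978474157322 F(stand) [0.89 0.78 0.35] M [0.02 0.01 0.  ] gap 0.999242786523387 grip 0.0
```

View pics/end.png

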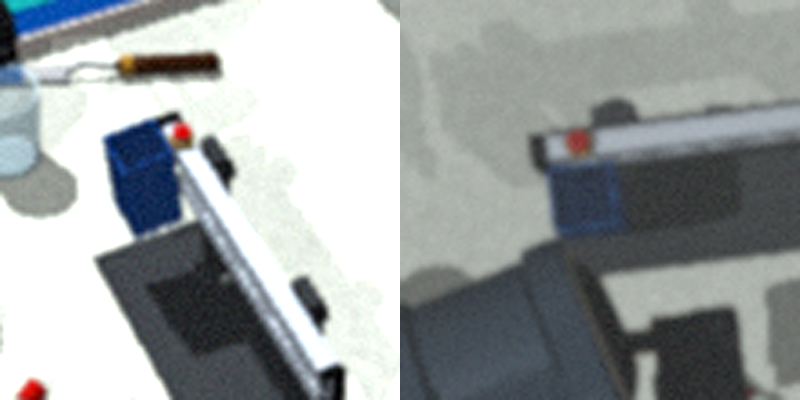

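The picture shows the pot hanging upright at the closed end. It is centred under the red button, in the top crop at about (585,195) with the button at (578,142). The button is down and the gripper is clear, so I'll hand in.

```bash
python3 -c "
from cell import *
print(job_done())"
```

```text
the job is handed in; nothing more can be done
None
```

The job is handed in: the pot hangs at the rail's closed end with the catch down between its shoes and the gripper clear, by the last forces and picture; the hand-in itself returned no verdict.

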